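Make up a clay strip cutter for graded strips

ROBOT

A 6-joint arm with a two-finger parallel gripper is mounted at the origin on the work surface. World frame = base frame: x ahead of the robot, y to its left, z up, the work surface at z = 0. Lengths are in m, angles in degrees, forces in N, time in s.
With the tool pointing down it reaches from about 0.25 to 0.725 m from the base axis. Payload 9.7 kg.
Tool frame: the origin (TCP) lies between the finger pads; the fingertips stand 17 mm ahead of it and the grasp point (between the pads) lies 2 mm behind it; z points along the fingers, y is the direction in which the jaws open and shut (so a half turn about z gives the same grasp; the last joint's range is limited). The gripper opens to 85 mm and grips with 20 to 120 N. Pads are 22 mm wide; open, the fingers measure 114 mm over their backs; the gripper's body (76 mm by 85 mm) begins 54 mm behind the grasp point. The pads swing forward as they close: fully open they stand 13 mm farther back than shut.
Start: joints at [-63.197, 4.979, 10.078, 95.1, 0, 90], TCP at [0.248, -0.491, 0.248] pointing down, gripper open.
Joint ranges: [-179.16, 179.16], [-48.56, 103.87], [-65.8, 70.77], [-126.05, 130.52], [-82.76, 87.17], [-180, 180]. Speed limits (degrees/s): [127.2, 127.2, 147.25, 180, 180, 180].

INTERFACE

Orientations are given as [roll, pitch, yaw] about the fixed x, y, z axes, in that order (R = Rz(yaw) Ry(pitch) Rx(roll)).
In Python, from workcell import monitor, cams, order gives the robot as it stands. The module is installed in compiled form; this text tells all that it offers.
- The arm moves only by the shell command python3 -m handwheel 'ROWS' [OPENING] [FORCE]. ROWS is JSON, a list of rows, each a list of 6 numbers: the shift along the tool's x, y, z in m, then the turn, a rotation vector about the tool's x, y, z in degrees. In form: [[tx, ty, tz, wx, wy, wz], ...]. A call has exactly 8 rows; each row shifts and turns the commanded pose from where the row before left it, along the tool's axes as they then stand; what a row does not reach is not made up. A row lasts 1/12 s, in which the tool goes at most 41.7 mm and 7.16 degrees, less where a joint would pass 70% of its speed; a pose out of reach is approached as far as the arm can. A call is refused whole if a number of a shift passes 0.0417 or a number of a turn 7.16, either way. A call with a gripper value outside its range is refused whole. OPENING is the opening, from -1 (shut) to 1 (fully open), set as the call begins (- or left out, the last holds). The fingers move at their own pace and stop on an object; FORCE is the grip in N (left out, the last holds). Time passes only in rows, so rows that do not move let the fingers close, or fill a call up. It gives the time, the measured TCP pose, the force and the opening at its end, in the units of the state.
- monitor.get_obs(): the state, without advancing time (a new reading comes with each control period).
- cams.camera(name): name is "scene" or "top"; returns a dict with "img" (480x640x3 uint8, red, green, blue), "depth" (480x640 float32, m along the optical axis (not along the pixel's ray), 0 where there is no reading), "fx", "fy", "cx", "cy" (pixels), "rvec" (rotation vector, rad) and "tvec" (3), from world to camera coordinates, as OpenCV has them. Camera axes: x right, y down, z forward; pixel columns grow to the right and rows downward; lengths in m; the calibration is good to about 2 mm. A picture is of the moment at which its call begins.
- order.job_done(): hands the job in, once; it reports no verdict.
The state is a dict: "time": time; "q": joint angles; "qd": joint speeds; "joint_efforts": joint torques, N m; "ee_pos": TCP position; "tcp_rot": TCP orientation; "wrist_force": force on the tool from outside, world axes, zero at the start; "torque": the same for the moment, N m; "opening": finger opening in m.
Only numpy, scipy, OpenCV 4.12 (cv2) and the standard library are available. Lean on these libraries where they do the work, as an engineer would, in place of code of your own. Each camera call takes 0.05 s, during which the arm holds its last target. There are 200 camera calls.

TASK

Make up the clay strip cutter for graded strips: thread the three cutting sleeves onto the arbor, the widest first against the fixed rim, then the middle one, then the narrowest, each with its cutting rim towards the arbor's free end. Then push the loose handle, mouth first, over the end of the arbor until it butts against the last sleeve, so that the whole stack is closed up without gaps. Do not disturb the clay pots standing round about (vase, jug and beaker).

Things in the scene. Friction and masses are not known exactly. Their poses are not given: they have to be found in the camera images.
- arbor_root (a point): Strip cutter, its fixed handle held immovably in a wooden clamp block; from it a level steel arbor sticks out, 150 mm above the table. At its root is a fixed cutting rim 70 mm across. This point is on the arbor's axis at that rim's outer face, where the first sleeve butts; x runs along the arbor to the free end, z is up. The clamp, up to 200 mm above the table, begins 50 mm behind this point.
- arbor_tip (a point): The arbor's free end, on its axis, 240 mm from the root. The arbor is 18 mm in diameter; its last 25 mm narrow to a blunt nose 6 mm across.
- wide_centre (a point): The wide cutting sleeve: aluminium tube 48 mm outside, 80 mm long over all, with a 22 mm bore right through; at one end a steel cutting rim, 70 mm across and 5 mm thick (within the 80 mm). This point is on the bore's axis, half-way along; x runs along the bore towards the rim end. It starts level, in one of the tool board's saddles. Mass about 380 g.
- wide_rim (a point): Centre of the wide sleeve's rim-end face, 40 mm from its middle.
- mid_centre (a point): The mid cutting sleeve: aluminium tube 48 mm outside, 60 mm long over all, with a 22 mm bore right through; at one end a steel cutting rim, 70 mm across and 5 mm thick (within the 60 mm). This point is on the bore's axis, half-way along; x runs along the bore towards the rim end. It starts level, in one of the tool board's saddles. Mass about 300 g.
- mid_rim (a point): Centre of the mid sleeve's rim-end face, 30 mm from its middle.
- narrow_centre (a point): The narrow cutting sleeve: aluminium tube 48 mm outside, 40 mm long over all, with a 22 mm bore right through; at one end a steel cutting rim, 70 mm across and 5 mm thick (within the 40 mm). This point is on the bore's axis, half-way along; x runs along the bore towards the rim end. It starts level, in one of the tool board's saddles. Mass about 220 g.
- narrow_rim (a point): Centre of the narrow sleeve's rim-end face, 20 mm from its middle.
- rack: Wooden tool board with three wooden V saddles in a row 100 mm apart (along its y), each carrying one sleeve with the axis 57 mm above the table, the sleeve's axis along the board's x; which sleeve lies in which saddle differs. A saddle is 24 mm long, under the sleeve's middle, and 42 mm wide, so both sides of the sleeve are free. Fixed to the table; origin under the board's centre.
- handle_centre (a point): The loose handle: turned wood, steel ferrule at its mouth, 120 mm long, 37 mm in diameter over most of it, with a blind bore 22 mm across and 64 mm deep in the ferrule end. This point is on its axis, half-way along; x runs from the mouth towards the closed butt. It starts level in a V saddle 50 mm long and 31 mm wide, axis 62 mm above the table. Mass about 160 g.
- handle_mouth (a point): Centre of the handle's open ferrule face, 60 mm from its middle.
- sleeve_wide: The wide sleeve as a body; origin and axes as wide_centre.
- sleeve_mid: The middle sleeve as a body; origin and axes as mid_centre.
- sleeve_narrow: The narrow sleeve as a body; origin and axes as narrow_centre.
- handle: The loose handle as a body; origin and axes as handle_centre.
- vase: Unfired dark grey clay vase with a flared mouth, 205 mm tall, 100 mm across; origin under its foot.
- jug: Unfired light grey clay jug with one handle, 145 mm tall, 104 mm across; origin under its foot.
- beaker: Small terracotta-brown clay beaker, 62 mm tall, 68 mm across the mouth; origin under its foot.
Mind the look-alikes: they are no part of the job. What is shaped like the handle but green is not meant.

How it is judged (in metres and radians):
On the way, in this order (a step that is already met when the one before it is completed fails the run):
1. the widest sleeve is threaded on the arbor, all its length (y of wide_centre in the frame of arbor_root between -0.006 and 0.006 m and z of wide_centre in the frame of arbor_root between -0.006 and 0.006 m and x of wide_centre in the frame of arbor_root between 0.035 and 0.2 m), for 0.2 s.
2. the middle sleeve is threaded on after it (y of mid_centre in the frame of arbor_root between -0.006 and 0.006 m and z of mid_centre in the frame of arbor_root between -0.006 and 0.006 m and x of mid_centre in the frame of arbor_root between 0.025 and 0.21 m), for 0.2 s.
3. the narrowest sleeve is threaded on after that (y of narrow_centre in the frame of arbor_root between -0.006 and 0.006 m and z of narrow_centre in the frame of arbor_root between -0.006 and 0.006 m and x of narrow_centre in the frame of arbor_root between 0.015 and 0.22 m), for 0.2 s.
At the end, for the whole second after the job is handed in: Widest, middle, narrowest sleeve, rims towards the free end, then the handle, mouth first, butted along the arbor: their middles 40, 110, 160, 240 mm from the root within 3, 4, 5, 6 mm, and within 6 mm of its axis (handle's middle 8), all at rest (x of wide_centre in the frame of arbor_root between 0.037 and 0.043 m and x of wide_rim in the frame of arbor_root between 0.077 and 0.083 m and y of wide_centre in the frame of arbor_root between -0.006 and 0.006 m and z of wide_centre in the frame of arbor_root between -0.006 and 0.006 m and y of wide_rim in the frame of arbor_root between -0.006 and 0.006 m and z of wide_rim in the frame of arbor_root between -0.006 and 0.006 m and x of mid_centre in the frame of arbor_root between 0.106 and 0.114 m and x of mid_rim in the frame of arbor_root between 0.136 and 0.144 m and y of mid_centre in the frame of arbor_root between -0.006 and 0.006 m and z of mid_centre in the frame of arbor_root between -0.006 and 0.006 m and y of mid_rim in the frame of arbor_root between -0.006 and 0.006 m and z of mid_rim in the frame of arbor_root between -0.006 and 0.006 m and x of narrow_centre in the frame of arbor_root between 0.155 and 0.165 m and x of narrow_rim in the frame of arbor_root between 0.175 and 0.185 m and y of narrow_centre in the frame of arbor_root between -0.006 and 0.006 m and z of narrow_centre in the frame of arbor_root between -0.006 and 0.006 m and y of narrow_rim in the frame of arbor_root between -0.006 and 0.006 m and z of narrow_rim in the frame of arbor_root between -0.006 and 0.006 m and x of handle_mouth in the frame of arbor_root between 0.174 and 0.186 m and x of handle_centre in the frame of arbor_root between 0.234 and 0.246 m and y of handle_mouth in the frame of arbor_root between -0.006 and 0.006 m and z of handle_mouth in the frame of arbor_root between -0.006 and 0.006 m and y of handle_centre in the frame of arbor_root between -0.008 and 0.008 m and z of handle_centre in the frame of arbor_root between -0.008 and 0.008 m and linear speed of each of sleeve_wide, sleeve_mid, sleeve_narrow, handle below 0.02 m/s); the robot touches nothing.
It fails at once if the vase is moved more than 25 mm or tipped over (distance of vase from where it was at the start of the episode above 0.025 m or angle between vase's own z axis and vertical above 0.5 rad).
It fails at once if the jug is moved more than 25 mm or tipped over (distance of jug from where it was at the start of the episode above 0.025 m or angle between jug's own z axis and vertical above 0.5 rad).
It fails at once if the beaker is moved more than 25 mm or tipped over (distance of beaker from where it was at the start of the episode above 0.025 m or angle between beaker's own z axis and vertical above 0.5 rad).
It also fails if it takes over 72 s, if anything falls off the work surface, if the arm or the gripper's body presses on something with over 40 N, if the wrist force passes 120 N, or if a joint passes its speed limit or range.

## Working session

There is one attempt and no reset: what is moved stays moved. The work goes in short steps, Python scripts to look and compute and a shell command to move; the robot and the scene stay as the last step left them, time stands still between calls to the robot, and variables do not carry over. Pictures are saved under pics/ and viewed, about 8 in all and at most 12, crops included, and the job is handed in when it is done.

```bash
ls; mkdir -p pics; cat > h.py <<'E'
import numpy as np, cv2
from workcell import monitor, cams, order
def cam(n):
    c=cams.camera(n); c['R']=cv2.Rodrigues(np.array(c['rvec'],float))[0]; c['t']=np.array(c['tvec'],float).ravel(); return c
def cloud(c):
    d=c['depth']; v,u=np.mgrid[0:480,0:640]
    P=np.stack([(u-c['cx'])/c['fx']*d,(v-c['cy'])/c['fy']*d,d],-1)
    W=(P-c['t'])@c['R']; W[d==0]=np.nan; return W
def proj(c,p):
    q=c['R']@np.array(p)+c['t']; return q[0]/q[2]*c['fx']+c['cx'],q[1]/q[2]*c['fy']+c['cy']
E
python3 - <<'E'
from h import *
ims=[]
for n in ['scene','top']:
    c=cam(n); np.savez(f'{n}.npz',**c); cv2.imwrite(f'pics/{n}0.png',c['img'][:,:,::-1])
    print(n,-c['R'].T@c['t'],c['R'][2],c['fx'])
s=monitor.get_obs();print(s)
E
```

```text
pics
scene [1.32059877 0.48685417 0.76047611] [-0.73011669 -0.38178487 -0.56671856] 451.60169265225034
top [0.31340259 0.0444744  1.44259455] [ 1.25745006e-01  6.38572024e-04 -9.92062390e-01] 520.354356982849
{'time': 0.1, 'q': array([-6.31997256e+01,  5.00776484e+00,  1.00395097e+01,  9.51005150e+01,
        7.18633552e-04,  9.00026922e+01]), 'qd': array([ 0.03678862, -0.0002862 ,  0.06745365, -0.04772871,  0.05601822,
       -0.10293369]), 'joint_efforts': array([ 3.67506673e-04, -5.21558583e+01,  4.65654945e+01,  1.60462788e-02,
        2.29359614e-05, -4.28069420e-07]), 'ee_pos': array([ 0.24790251, -0.49075027,  0.24766034]), 'tcp_rot': array([-1.79931230e+02, -7.15401727e-04,  2.67975814e+01]), 'wrist_force': array([-0.42569518, -0.12223405, -0.03890439]), 'torque': array([-0.00509282, -0.01567871,  0.02471506]), 'opening': 0.08512341771549317}
```

View pics/scene0.png

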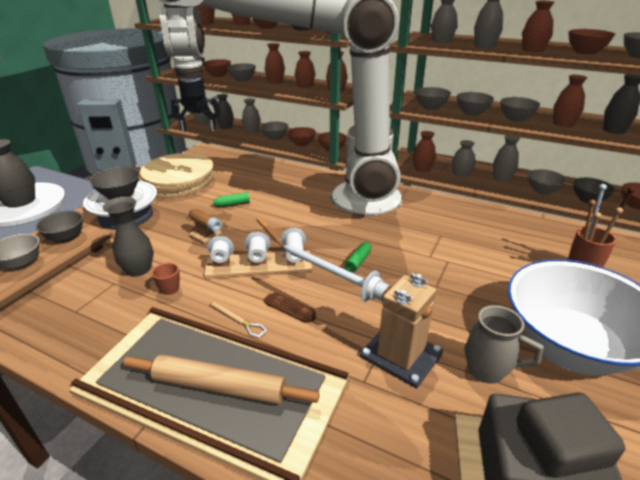

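View pics/top0.png

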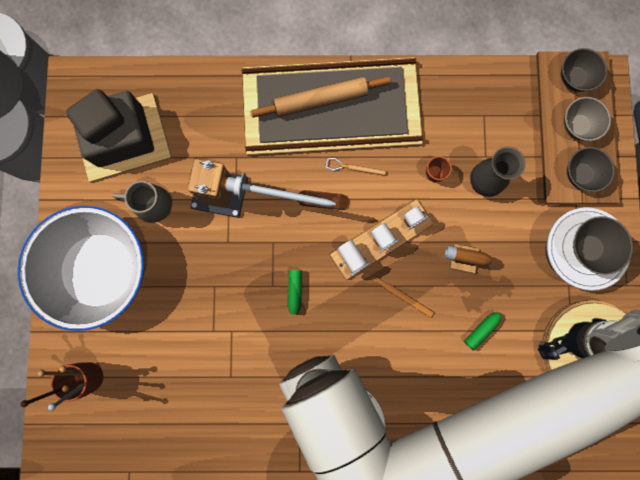

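Top view shows: arbor (230,185)→(335,203); sleeves at (350,258), (384,236), (415,215); loose wooden handle (468,257). Candidates for the handle: the brown one in a saddle with a steel ferrule (468,257), green ones (295,290) and (484,330), and the brown tool by the arbor (325,200). I choose (468,257) and check it in a close crop.

```bash
python3 - <<'E'
from h import *
T=np.load('top.npz');S=np.load('scene.npz')
a=cv2.resize(T['img'][190:285,325:505],None,fx=4.4,fy=4.4,interpolation=cv2.INTER_CUBIC)[:,:792]
b=cv2.resize(S['img'][200:285,180:400],(792,306//2*2-100+0),interpolation=cv2.INTER_CUBIC)
b=cv2.resize(S['img'][205:255,180:400],(792,180),interpolation=cv2.INTER_CUBIC)
cv2.imwrite('pics/c1.png',np.vstack([a,b])[:,:,::-1])
W=cloud(T)
def show(name,m):
    P=W[m]; P=P[~np.isnan(P[:,0])]
    c=np.median(P,0);C=P[:,:2]-P[:,:2].mean(0);w,V=np.linalg.eigh(C.T@C)
    d=V[:,1];s=C@d;t=C@V[:,0]
    print(name,len(P),P.mean(0).round(4),'dir',d.round(3),'ang',np.degrees(np.arctan2(d[1],d[0])).round(2),'ext',s.min().round(3),s.max().round(3),t.min().round(3),t.max().round(3),'z',np.percentile(P[:,2],[5,50,95]).round(4))
v,u=np.mgrid[0:480,0:640]
box=lambda x0,x1,y0,y1:(u>=x0)&(u<x1)&(v>=y0)&(v<y1)
z=W[:,:,2]
show('arbor',box(246,345,175,215)&(z>.145)&(z<.18))
show('arborrim',box(220,250,170,205)&(z>.15)&(z<.2))
img=T['img'].astype(int);grey=(img.max(2)-img.min(2)<30)&(img.max(2)>90)
for n,b in [('s1',box(334,370,238,278)),('s2',box(370,400,220,255)),('s3',box(400,435,200,232))]:
    show(n,b&(z>.055)&grey); show(n+'top',b&(z>.076)); show(n+'rim',b&(z>.0855))
show('handle',box(440,500,240,272)&(z>.066))
show('saddle',box(440,500,240,275)&(z>.01)&(z<.06))
show('rack',box(320,440,195,285)&(z>.005)&(z<.04))
show('vase',box(470,525,145,200)&(z>.15));show('beaker',box(425,452,155,183)&(z>.04));show('jug',box(110,175,178,222)&(z>.1))
E
```

```text
arbor 628 [0.5981 0.1309 0.1565] dir [0.191 0.982] ang 78.97 ext -0.116 0.112 -0.011 0.009 z [0.1503 0.1568 0.1617]
arborrim 445 [0.6254 0.2704 0.1657] dir [0.326 0.945] ang 70.94 ext -0.041 0.04 -0.037 0.03 z [0.1533 0.1658 0.1794]
s1 527 [ 0.4504 -0.0317  0.0765] dir [-0.836 -0.548] ang -146.74 ext -0.041 0.039 -0.028 0.028 z [0.0656 0.0771 0.085 ]
s1top 298 [ 0.4489 -0.034   0.0808] dir [-0.864 -0.504] ang -149.75 ext -0.044 0.037 -0.028 0.029 z [0.0767 0.0803 0.0862]
s1rim 22 [ 0.4276 -0.046   0.0885] dir [-0.792 -0.611] ang -142.35 ext -0.052 0.013 -0.02 0.02 z [0.0857 0.0879 0.0935]
s2 392 [ 0.5033 -0.1149  0.0766] dir [-0.814 -0.58 ] ang -144.53 ext -0.031 0.03 -0.028 0.03 z [0.064  0.0777 0.0852]
s2top 233 [ 0.5046 -0.1171  0.081 ] dir [-0.849 -0.529] ang -148.08 ext -0.032 0.029 -0.029 0.029 z [0.0766 0.0803 0.0877]
s2rim 18 [ 0.4867 -0.128   0.0888] dir [-0.817 -0.576] ang -144.81 ext -0.048 0.008 -0.016 0.014 z [0.0857 0.089  0.092 ]
s3 266 [ 0.5566 -0.1982  0.0767] dir [-0.489  0.872] ang 119.27 ext -0.032 0.027 -0.022 0.02 z [0.0649 0.0774 0.0871]
s3top 154 [ 0.5569 -0.2
[... 234 characters left out ...]
19 -0.3362  0.0763] dir [0.2  0.98] ang 78.48 ext -0.064 0.057 -0.019 0.017 z [0.0687 0.0764 0.0828]
saddle 273 [ 0.4435 -0.3375  0.0186] dir [0.558 0.83 ] ang 56.11 ext -0.044 0.063 -0.053 0.033 z [0.0107 0.0147 0.0517]
rack 2466 [ 0.5155 -0.1086  0.0123] dir [-0.284  0.959] ang 106.5 ext -0.18 0.187 -0.156 0.164 z [0.0056 0.0124 0.0186]
vase 777 [ 0.6725 -0.413   0.1912] dir [-0.727 -0.687] ang -136.62 ext -0.04 0.041 -0.049 0.033 z [0.1587 0.1974 0.2064]
beaker 216 [ 0.6976 -0.2721  0.0561] dir [-0.823  0.567] ang 145.43 ext -0.028 0.037 -0.034 0.033 z [0.0429 0.0583 0.0651]
jug 776 [0.5922 0.5168 0.1252] dir [-0.216  0.976] ang 102.49 ext -0.054 0.09 -0.046 0.041 z [0.1022 0.1245 0.1466]
```

View pics/c1.png

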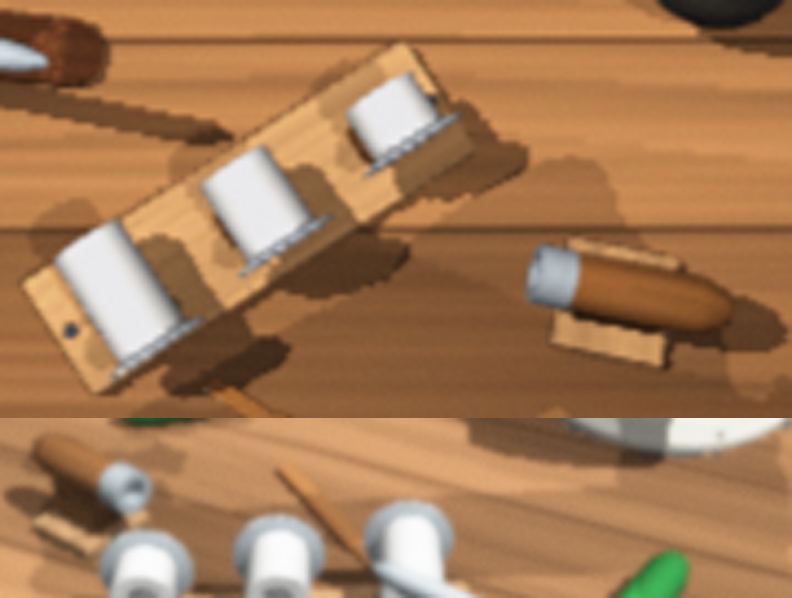

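The crop shows three sleeves with rims towards the robot and the wide one on the left, at crop (130,300). The brown handle with its steel ferrule to the left (+y) is at crop (625,290), which confirms the choice. Next I fit cylinder axes to the depth points from both cameras.

```bash
cat >> h.py <<'E'
from scipy.optimize import least_squares
def fitcyl(W,a,b,R,tol=.012,level=None,trim=0.012):
    """axis fit of known radius; a,b seed end points. returns a',b' axis points at seed stations, n, rms, extents"""
    P=W.reshape(-1,3); P=P[~np.isnan(P[:,0])]; a=np.array(a,float);b=np.array(b,float)
    for it in range(3):
        d=(b-a)/np.linalg.norm(b-a); L=np.linalg.norm(b-a)
        s=(P-a)@d; r=np.linalg.norm(P-a-np.outer(s,d),axis=1)
        Q=P[(s>trim)&(s<L-trim)&(abs(r-R)<tol)]
        n1=np.cross([0,0,1],d);n1/=np.linalg.norm(n1);n2=np.cross(d,n1)
        def f(x):
            A=a+x[0]*n1+x[1]*n2;B=b+x[2]*n1+x[3]*n2;e=(B-A)/np.linalg.norm(B-A)
            k=Q-A;return np.linalg.norm(k-np.outer(k@e,e),axis=1)-R
        g=least_squares(f,[0,0,0,0],loss='soft_l1',f_scale=.002); x=g.x
        a=a+x[0]*n1+x[1]*n2;b=b+x[2]*n1+x[3]*n2; tol=max(tol*.6,.005)
    d=(b-a)/np.linalg.norm(b-a);s=(P-a)@d;r=np.linalg.norm(P-a-np.outer(s,d),axis=1)
    e=s[(r<R+.004)&(s>-.06)&(s<np.linalg.norm(b-a)+.06)]
    return a,b,len(Q),np.sqrt(np.mean(f(x)**2)),np.percentile(e,[.5,99.5])
def rep(n,r):
    d=r[1]-r[0];L=np.linalg.norm(d)
    print(n,'a',r[0].round(4),'b',r[1].round(4),'mid',((r[0]+r[1])/2).round(4),'ang %.2f elev %.2f n%d rms%.4f'%(np.degrees(np.arctan2(d[1],d[0])),np.degrees(np.arcsin(d[2]/L)),r[2],r[3]),'ext',r[4].round(4),'L',L.round(4))
E
python3 - <<'E'
from h import *
for n in ['top','scene']:
    c=np.load(n+'.npz');W=cloud(c)
    rep(n+' arbor',fitcyl(W,[.615,.225,.15],[.578,.035,.15],9e-3,tol=.01))
    for k,m,L in [('wide',(.4515,-.031),.08),('mid',(.504,-.114),.06),('narrow',(.5565,-.197),.04)]:
        d=np.array([-.85,-.53]);m=np.array(m)
        rep(n+' '+k,fitcyl(W,[*(m-d*L/2),.057],[*(m+d*L/2),.057],.024,trim=.008))
    rep(n+' handle',fitcyl(W,[.463,-.276,.062],[.439,-.394,.062],.0185))
    # end-feature candidates: fixed rim face & rims
    a=np.array([.598,.131,.15]);d=np.array([-.19,-.982,0])
    P=W.reshape(-1,3);P=P[~np.isnan(P[:,0])];s=(P-a)@d;r=np.linalg.norm(P-a-np.outer(s,d),axis=1)
    q=s[(r>.02)&(r<.034)&(abs(s)<.16)&(P[:,2]>.12)];print(n,'rimface s',np.percentile(q,[50,80,90,95,98]).round(4),len(q)); q=s[(r<.008)&(s<.2)&(s>0)];print('tip s',np.sort(q)[-8:].round(4))
E
```

```text
top arbor a [0.6174 0.2245 0.1501] b [0.5806 0.0345 0.1501] mid [0.599  0.1295 0.1501] ang -100.97 elev 0.01 n467 rms0.0020 ext [-0.0271  0.2095] L 0.1936
top wide a [ 0.486  -0.0106  0.0564] b [ 0.4184 -0.0536  0.0572] mid [ 0.4522 -0.0321  0.0568] ang -147.57 elev 0.52 n412 rms0.0020 ext [0.0004 0.0798] L 0.0801
top mid a [ 0.5313 -0.1009  0.0565] b [ 0.4803 -0.1327  0.0576] mid [ 0.5058 -0.1168  0.057 ] ang -148.02 elev 1.06 n276 rms0.0020 ext [0.     0.0595] L 0.0601
top narrow a [ 0.5762 -0.19    0.0559] b [ 0.5414 -0.2113  0.0567] mid [ 0.5588 -0.2006  0.0563] ang -148.60 elev 1.11 n161 rms0.0023 ext [0.0002 0.0402] L 0.0409
top handle a [ 0.4658 -0.2766  0.0611] b [ 0.4418 -0.3946  0.0622] mid [ 0.4538 -0.3356  0.0617] ang -101.47 elev 0.53 n483 rms0.0021 ext [0.0053 0.1247] L 0.1204
top rimface s [-0.1292 -0.1223 -0.1218 -0.1216 -0.1213] 188
tip s [0.1116 0.1128 0.1132 0.1137 0.1141 0.1151 0.1157 0.1162]
scene arbor a [0.6149 0.225  0.1512] b [0.5779 0.035  0.1513] mid [0.5964 0.13   0.1513] ang -101.01 elev 0.05 n530 rms0.0013 ext [-0.0133  0.2086] L 0.1936
scene wide a [ 0.4852 -0.0094  0.0578] b [ 0.4178 -0.0527  0.0584] mid [ 0.4515 -0.0311  0.0581] ang -147.23 elev 0.36 n205 rms0.0011 ext [-0.0009  0.0814] L 0.0801
scene mid a [ 0.5303 -0.0993  0.0584] b [ 0.4796 -0.1317  0.0578] mid [ 0.505  -0.1155  0.0581] ang -147.36 elev -0.56 n155 rms0.0012 ext [-0.0016  0.0613] L 0.0602
scene narrow a [ 0.5775 -0.1881  0.0538] b [ 0.5404 -0.2111  0.0618] mid [ 0.559  -0.1996  0.0578] ang -148.24 elev 10.35 n142 rms0.0022 ext [-0.0004  0.0496] L 0.0443
scene handle a [ 0.4626 -0.2759  0.0632] b [ 0.4389 -0.394   0.0627] mid [ 0.4508 -0.335   0.0629] ang -101.33 elev -0.23 n312 rms0.0018 ext [0.0033 0.1175] L 0.1204
scene rimface s [-0.1284 -0.1243 -0.1234 -0.1228 -0.1217] 331
tip s [0.1105 0.1114 0.112  0.1127 0.1134 0.1152 0.1154 0.1156]
```

```bash
cat > to.py <<'E'
import sys
from h import *
from scipy.spatial.transform import Rotation as Ro
def to(x,y,z,yaw=None,quiet=0):
    s=monitor.get_obs();R=Ro.from_euler('xyz',s['tcp_rot'],degrees=True)
    yw=s['tcp_rot'][2] if yaw is None else yaw
    T=Ro.from_euler('xyz',[180,0,yw],degrees=True)
    d=np.array([x,y,z])-s['ee_pos']
    rv=(R.inv()*T).as_rotvec(degrees=True)
    print('t%.2f'%s['time'],'pos',s['ee_pos'].round(4),'rpy',s['tcp_rot'].round(2),'F',s['wrist_force'].round(1),'M',s['torque'].round(2),'op',round(s['opening'],4))
    print(' tool shift now',R.inv().apply(d).round(4),'rotvec',rv.round(2),' shift in target frame',T.inv().apply(d).round(4))
if __name__=='__main__': to(*map(float,sys.argv[1:]))
E
python3 -m handwheel '[[0.0243,-0.0199,0.006,0,0,0],[0.0243,-0.0199,0.006,0,0,0],[0.0243,-0.0199,0.006,0,0,0],[0.0243,-0.0199,0.006,0,0,0],[0.0243,-0.0199,0.006,0,0,0],[0.0243,-0.0199,0.006,0,0,0],[0.0243,-0.0199,0.006,0,0,0],[0.0243,-0.0199,0.006,0,0,0]]' 1 60
python3 -m handwheel '[[0.0243,-0.0199,0.006,0,0,0],[0.0243,-0.0199,0.006,0,0,0],[0.0243,-0.0199,0.006,0,0,0],[0.0243,-0.0199,0.006,0,0,0],[0.0243,-0.0199,0.006,0,0,0],[0.0243,-0.0199,0.006,0,0,0],[0.0243,-0.0199,0.006,0,0,0],[0.0243,-0.0199,0.006,0,0,-5.6]]'
python3 to.py .452 -.0315 .055 32.4
```

```text
time: 0.77
ee_pos: [0.3499, -0.2597, 0.1998]
tcp_rot: [-180.0, 0.0, 26.8]
wrist_force: [1.4, 0.1, 0.8]
opening: 0.0855
time: 1.43
ee_pos: [0.4516, -0.0298, 0.1518]
tcp_rot: [-180.0, 0.0, 32.3]
wrist_force: [-0.1, -0.5, 0.4]
opening: 0.0856
t1.43 pos [ 0.4516 -0.0298  0.1518] rpy [-1.7999e+02  1.0000e-02  3.2340e+01] F [-0.1 -0.5  0.4] M [-0.04 -0.02  0.02] op 0.0856
 tool shift now [-0.0006  0.0017  0.0968] rotvec [-0.01  0.01 -0.06]  shift in target frame [-0.0006  0.0017  0.0968]
```

```bash
python3 -m handwheel '[[-0.0006,0.0017,0.016,0,0,0],[0,0,0.016,0,0,0],[0,0,0.016,0,0,0],[0,0,0.016,0,0,0],[0,0,0.016,0,0,0],[0,0,0.0168,0,0,0],[0,0,0,0,0,0],[0,0,0,0,0,0]]'
python3 -m handwheel '[[0,0,0,0,0,0],[0,0,0,0,0,0],[0,0,0,0,0,0],[0,0,0,0,0,0],[0,0,0,0,0,0],[0,0,0,0,0,0],[0,0,0,0,0,0],[0,0,0,0,0,0]]' -1 60
python3 to.py .452 -.0315 .055 32.4
```

```text
time: 2.1
ee_pos: [0.4511, -0.0331, 0.0549]
tcp_rot: [-179.9, 0.1, 32.4]
wrist_force: [0.4, 0.6, 0.2]
opening: 0.0859
time: 2.77
ee_pos: [0.4522, -0.0328, 0.0568]
tcp_rot: [-180.0, -0.1, 32.4]
wrist_force: [-2.7, 2.8, 8.0]
opening: 0.0463
t2.77 pos [ 0.4522 -0.0328  0.0568] rpy [-1.800e+02 -9.000e-02  3.242e+01] F [-2.7  2.8  8. ] M [0.6  0.67 0.04] op 0.0463
 tool shift now [ 0.0005 -0.0012  0.0018] rotvec [-0.   -0.09  0.02]  shift in target frame [ 0.0005 -0.0012  0.0018]
```

```bash
python3 -m handwheel '[[0,0,-0.002,0,0,0],[0,0,-0.016,0,0,0],[0,0,-0.016,0,0,0],[0,0,-0.016,0,0,0],[0,0,-0.016,0,0,0],[0,0,-0.016,0,0,0],[0,0,-0.013,0,0,0],[0,0,0,0,0,0]]'
python3 -m handwheel '[[0.017,0.0147,0,0,0,0],[0.017,0.0147,0,0,0,0],[0.017,0.0147,0,0,0,0],[0.017,0.0147,0,0,0,0],[0.017,0.0147,0,0,0,0],[0,0,0,0,0,0],[0,0,0,0,0,-3],[0,0,0,0,0,-5]]'
python3 -m handwheel '[[0,0,0,0,0,-6.4],[0,0,0,0,0,-6.4],[0,0,0,0,0,-6.4],[0,0,0,0,0,-6.4],[0,0,0,0,0,-6.4],[0,0,0,0,0,-6.6],[0,0,0,0,0,0],[0,0,0,0,0,0]]'
cat > chk.py <<'E'
import sys
from h import *
# compare held cylinder (given TCP) with arbor axis in each view
def chk(R=.024,L=.08,tag='x',save=0,h=0.0,ad=79.0):
    s=monitor.get_obs();p=s['ee_pos'];d=-np.array([np.cos(np.radians(s['tcp_rot'][2])),np.sin(np.radians(s['tcp_rot'][2])),0])
    if h: p=p+h*d
    print('tcp',p.round(4),s['tcp_rot'].round(2),'F',s['wrist_force'].round(1),'op',s['opening'].round(4),'t',round(s['time'],2))
    im=[]
    for n in ['top','scene']:
        c=cam(n);W=cloud(c)
        A=fitcyl(W,[.614,.215,.15],[.5795,.040,.15],9e-3,tol=.008) if tag!='noarb' else None
        ad=np.array([-.1908,-.9816,0]); 
        B=fitcyl(W,p-d*L/2,p+d*L/2,R,tol=.01,trim=.007)
        rep(n+' held',B)
        a=A[0];e=(A[1]-A[0])/np.linalg.norm(A[1]-A[0]); rep(n+' arb',A)
        y=np.cross([0,0,1],e)
        for q,k in [(B[0],'lead'),(B[1],'rim')]:
            r=q-a;o=r-(r@e)*e; print('   ',k,'along arbor from a %.4f'%(r@e),'lat %.4f up %.4f'%(o@y,o[2]))
        print('    lat dir',y.round(3))
        u,v=map(int,proj(c,p)); x0=min(max(u-60,0),520);y0=min(max(v-45,0),390)
        im.append(cv2.resize(c['img'][y0:y0+90,x0:x0+120],(400,300),interpolation=cv2.INTER_CUBIC))
    if save: cv2.imwrite(f'pics/{save}.png',np.hstack(im)[:,:,::-1])
if __name__=='__main__':
    a=sys.argv; chk(float(a[1]),float(a[2]),a[3],a[4] if len(a)>4 else 0,float(a[5]) if len(a)>5 else 0)
E
python3 to.py .5633 -.0478 .15 79; python3 chk.py .024 .08 x w1
```

```text
time: 3.43
ee_pos: [0.4529, -0.0333, 0.1531]
tcp_rot: [179.9, -0.2, 32.4]
wrist_force: [-0.1, 0.6, -3.0]
opening: 0.0463
time: 4.1
ee_pos: [0.5626, -0.0497, 0.1489]
tcp_rot: [-179.9, 0.1, 40.5]
wrist_force: [0.8, 0.3, -3.3]
opening: 0.0465
time: 4.77
ee_pos: [0.5625, -0.0497, 0.1498]
tcp_rot: [-179.9, 0.0, 78.8]
wrist_force: [0.8, -0.0, -3.0]
opening: 0.0462
t4.77 pos [ 0.5625 -0.0497  0.1498] rpy [-1.7994e+02  1.0000e-02  7.8790e+01] F [ 0.8 -0.  -3. ] M [-0.01  0.03  0.03] op 0.0462
 tool shift now [ 0.002   0.0004 -0.0002] rotvec [-0.06  0.01 -0.21]  shift in target frame [ 0.002   0.0004 -0.0002]Traceback (most recent call last):
  File "chk.py", line 24, in <module>
    a=sys.argv; chk(float(a[1]),float(a[2]),a[3],a[4] if len(a)>4 else 0,float(a[5]) if len(a)>5 else 0)
                ~~~^^^^^^^^^^^^^^^^^^^^^^^^^^^^^^^^^^^^^^^^^^^^^^^^^^^^^^^^^^^^^^^^^^^^^^^^^^^^^^^^^^^^^
  File "chk.py", line 7, in chk
    print('tcp',p.round(4),s['tcp_rot'].round(2),'F',s['wrist_force'].round(1),'op',s['opening'].round(4),'t',round(s['time'],2))
                                                                                    ^^^^^^^^^^^^^^^^^^
AttributeError: 'float' object has no attribute 'round'
```

```bash
sed -i "s/s\['opening'\].round(4)/round(s['opening'],4)/" chk.py; python3 chk.py .024 .08 x w1
```

```text
tcp [ 0.5625 -0.0497  0.1498] [-1.7994e+02  1.0000e-02  7.8790e+01] F [ 0.8 -0.  -3. ] op 0.0462 t 4.77
top held a [ 0.5703 -0.0104  0.1498] b [ 0.5548 -0.0889  0.1498] mid [ 0.5625 -0.0497  0.1498] ang -101.21 elev 0.00 n0 rmsnan ext [-0.0593 -0.0286] L 0.08
top arb a [0.6155 0.2147 0.1497] b [0.5819 0.0395 0.1503] mid [0.5987 0.1271 0.15  ] ang -100.88 elev 0.20 n421 rms0.0018 ext [-0.0368  0.1991] L 0.1784
    lead along arbor from a 0.2296 lat -0.0019 up -0.0007
    rim along arbor from a 0.3096 lat -0.0024 up -0.0010
    lat dir [ 0.982 -0.189  0.   ]
scene held a [ 0.5691 -0.0102  0.1512] b [ 0.5537 -0.0887  0.1516] mid [ 0.5614 -0.0494  0.1514] ang -101.04 elev 0.26 n246 rms0.0017 ext [-0.0586  0.078 ] L 0.08
scene arb a [0.6129 0.2152 0.1511] b [0.5787 0.0401 0.1513] mid [0.5958 0.1277 0.1512] ang -101.05 elev 0.08 n482 rms0.0013 ext [-0.0225  0.2377] L 0.1784
    lead along arbor from a 0.2296 lat 0.0001 up -0.0001
    rim along arbor from a 0.3096 lat 0.0002 up 0.0001
    lat dir [ 0.981 -0.192  0.   ]
  return _methods._mean(a, axis=axis, dtype=dtype,
  ret = ret.dtype.type(ret / rcount)
```

View pics/w1.png

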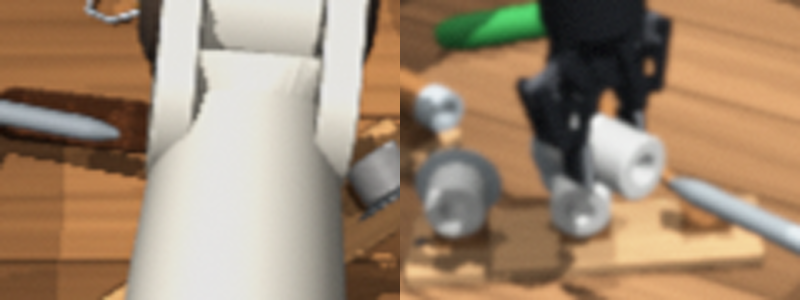

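Left (top view): the arm hides the sleeve. Right (scene view): the held sleeve's bore faces the arbor nose at about (650,165), and the fit shows it coaxial within 0.2 mm. I thread it on.

```bash
python3 -m handwheel '[[0.008,0,0,0,0,-0.2],[0.008,0,0,0,0,0],[0.008,0,0,0,0,0],[0.008,0,0,0,0,0],[0.008,0,0,0,0,0],[0.008,0,0,0,0,0],[0.008,0,0,0,0,0],[0.008,0,0,0,0,0]]'
python3 to.py .5757 .0138 .15 79
```

```text
time: 5.53
ee_pos: [0.5752, 0.0141, 0.1505]
tcp_rot: [-180.0, 0.0, 79.2]
wrist_force: [-0.3, -0.8, -3.0]
opening: 0.046
t5.53 pos [0.5752 0.0141 0.1505] rpy [-180.      0.     79.21] F [-0.3 -0.8 -3. ] M [-0.03 -0.02 -0.  ] op 0.046
 tool shift now [-0.0002  0.0006  0.0005] rotvec [-0.    0.    0.21]  shift in target frame [-0.0002  0.0006  0.0005]
```

```bash
python3 -m handwheel '[[0.01,0.0003,0.0002,0,0,0.2],[0.02,0,0,0,0,0],[0.022,0,0,0,0,0],[0.022,0,0,0,0,0],[0.022,0,0,0,0,0],[0.02,0,0,0,0,0],[0.01,0,0,0,0,0],[0,0,0,0,0,0]]'
python3 to.py .6139 .2124 .15 79
```

```text
time: 6.2
ee_pos: [0.5995, 0.139, 0.1499]
tcp_rot: [-180.0, -0.0, 79.1]
wrist_force: [0.4, -0.2, -3.6]
opening: 0.0462
t6.20 pos [0.5995 0.139  0.1499] rpy [-1.7998e+02 -1.0000e-02  7.9120e+01] F [ 0.4 -0.2 -3.6] M [-0.    0.02 -0.  ] op 0.0462
 tool shift now [ 0.0748  0.0003 -0.0001] rotvec [-0.02 -0.01  0.12]  shift in target frame [ 0.0748  0.0002 -0.0001]
```

```bash
python3 -m handwheel '[[0.01,0,0,0,0,0],[0.016,0,0,0,0,0],[0.016,0,0,0,0,0],[0.014,0,0,0,0,0],[0.009,0,0,0,0,0],[0.004,0,0,0,0,0],[0,0,0,0,0,0],[0,0,0,0,0,0]]'
python3 -m handwheel '[[0.002,0,0,0,0,0],[0.002,0,0,0,0,0],[0.001,0,0,0,0,0],[0.001,0,0,0,0,0],[0.001,0,0,0,0,0],[0,0,0,0,0,0],[0,0,0,0,0,0],[0,0,0,0,0,0]]'
python3 to.py .6139 .2124 .15 79
```

```text
time: 6.87
ee_pos: [0.6124, 0.2046, 0.1501]
tcp_rot: [-180.0, 0.0, 79.0]
wrist_force: [0.2, -0.1, -3.5]
opening: 0.0464
time: 7.53
ee_pos: [0.6138, 0.2114, 0.1503]
tcp_rot: [-180.0, 0.0, 79.0]
wrist_force: [0.1, 0.2, -3.5]
opening: 0.0464
t7.53 pos [0.6138 0.2114 0.1503] rpy [-180.    0.   79.] F [ 0.1  0.2 -3.5] M [-0.04 -0.03 -0.04] op 0.0464
 tool shift now [ 0.001  -0.0001  0.0003] rotvec [-0.  0.  0.]  shift in target frame [ 0.001  -0.0001  0.0003]
```

```bash
python3 -m handwheel '[[0.001,0,0,0,0,0],[0.001,0,0,0,0,0],[0.001,0,0,0,0,0],[0,0,0,0,0,0],[0,0,0,0,0,0],[0,0,0,0,0,0],[0,0,0,0,0,0],[0,0,0,0,0,0]]'
python3 to.py .6139 .2124 .15 79
```

```text
time: 8.2
ee_pos: [0.6138, 0.2117, 0.1503]
tcp_rot: [-180.0, 0.3, 78.9]
wrist_force: [-4.5, -14.1, -0.6]
opening: 0.0465
t8.20 pos [0.6138 0.2117 0.1503] rpy [-179.97    0.29   78.89] F [ -4.5 -14.1  -0.6] M [-2.58  0.74  0.02] op 0.0465
 tool shift now [ 0.0008 -0.0001  0.0003] rotvec [-0.03  0.29 -0.11]  shift in target frame [ 0.0008 -0.0001  0.0003]
```

```bash
python3 -m handwheel '[[-0.0015,0,0.001,0,0,0],[0,0,0,0,0,0],[0,0,0,0,0,0],[0,0,0,0,0,0],[0,0,0,0,0,0],[0,0,0,0,0,0],[0,0,0,0,0,0],[0,0,0,0,0,0]]' 1
python3 -m handwheel '[[0,0,-0.012,0,0,0],[0,0,-0.018,0,0,0],[0,0,-0.018,0,0,0],[0,0,-0.018,0,0,0],[0,0,-0.018,0,0,0],[0,0,-0.018,0,0,0],[0,0,-0.012,0,0,0],[0,0,0,0,0,0]]'
python3 -m handwheel '[[-0.02,-0.0026,0,0,0,0],[-0.034,-0.0044,0,0,0,0],[-0.034,-0.0044,0,0,0,0],[-0.034,-0.0044,0,0,0,0],[-0.034,-0.0044,0,0,0,0],[-0.034,-0.0044,0,0,0,0],[-0.034,-0.0044,0,0,0,0],[-0.034,-0.0044,0,0,0,0]]'
python3 -m handwheel '[[-0.034,-0.0044,0,0,0,0],[-0.034,-0.0044,0,0,0,0],[-0.015,-0.002,0,0,0,6],[0,0,0,0,0,7],[0,0,0,0,0,7],[0,0,0,0,0,7],[0,0,0,0,0,7],[0,0,0,0,0,7]]'
python3 to.py .5053 -.1161 .055 32.4
```

```text
time: 8.87
ee_pos: [0.6141, 0.2131, 0.1493]
tcp_rot: [180.0, -0.0, 79.0]
wrist_force: [0.3, -0.4, -0.4]
opening: 0.0852
time: 9.53
ee_pos: [0.6147, 0.2131, 0.2673]
tcp_rot: [179.8, -0.1, 79.0]
wrist_force: [0.1, -1.1, 1.5]
opening: 0.0857
time: 10.2
ee_pos: [0.5311, -0.0353, 0.263]
tcp_rot: [-180.0, 0.0, 79.0]
wrist_force: [0.6, -0.4, -0.1]
opening: 0.0852
time: 10.87
ee_pos: [0.5054, -0.1135, 0.2629]
tcp_rot: [-180.0, 0.0, 37.6]
wrist_force: [0.3, 0.4, -1.0]
opening: 0.0854
t10.87 pos [ 0.5054 -0.1135  0.2629] rpy [-1.7998e+02  2.0000e-02  3.7640e+01] F [ 0.3  0.4 -1. ] M [-0.01  0.02  0.01] op 0.0854
 tool shift now [-0.0017  0.0021  0.2079] rotvec [-0.02  0.02  5.24]  shift in target frame [-0.0015  0.0021  0.2079]
```

```bash
python3 -m handwheel '[[-0.0016,0.0021,0,0,0,5.2],[0,0,0.02,0,0,0],[0,0,0.026,0,0,0],[0,0,0.026,0,0,0],[0,0,0.026,0,0,0],[0,0,0.026,0,0,0],[0,0,0.026,0,0,0],[0,0,0.016,0,0,0]]'
python3 to.py .5053 -.1161 .055 32.4
```

```text
time: 11.53
ee_pos: [0.5044, -0.1157, 0.0942]
tcp_rot: [-179.9, 0.1, 32.8]
wrist_force: [-0.4, 1.0, -0.9]
opening: 0.0854
t11.53 pos [ 0.5044 -0.1157  0.0942] rpy [-1.7988e+02  1.2000e-01  3.2800e+01] F [-0.4  1.  -0.9] M [-0.01 -0.01 -0.03] op 0.0854
 tool shift now [0.0007 0.0009 0.0391] rotvec [-0.12  0.12  0.4 ]  shift in target frame [0.0006 0.0008 0.0392]
```

```bash
python3 -m handwheel '[[0.0005,0.0005,0.013,0,0,0.3],[0,0,0.014,0,0,0],[0,0,0.011,0,0,0],[0,0,0,0,0,0],[0,0,0,0,0,0],[0,0,0,0,0,0],[0,0,0,0,0,0],[0,0,0,0,0,0]]'
python3 -m handwheel '[[0,0,0,0,0,0],[0,0,0,0,0,0],[0,0,0,0,0,0],[0,0,0,0,0,0],[0,0,0,0,0,0],[0,0,0,0,0,0],[0,0,0,0,0,0],[0,0,0,0,0,0]]' -1 60
python3 -m handwheel '[[0,0,-0.002,0,0,0],[0,0,-0.016,0,0,0],[0,0,-0.016,0,0,0],[0,0,-0.016,0,0,0],[0,0,-0.016,0,0,0],[0,0,-0.016,0,0,0],[0,0,-0.013,0,0,0],[0,0,0,0,0,0]]'
python3 -m handwheel '[[0.0182,-0.0065,0,0,0,0],[0.0182,-0.0065,0,0,0,0],[0.0182,-0.0065,0,0,0,0],[0.0182,-0.0065,0,0,0,0],[0.0182,-0.0065,0,0,0,0],[0,0,0,0,0,0],[0,0,0,0,0,-3],[0,0,0,0,0,-5]]'
python3 -m handwheel '[[0,0,0,0,0,-6.4],[0,0,0,0,0,-6.4],[0,0,0,0,0,-6.4],[0,0,0,0,0,-6.4],[0,0,0,0,0,-6.4],[0,0,0,0,0,-6.6],[0,0,0,0,0,0],[0,0,0,0,0,0]]'
python3 to.py .5648 -.0398 .15 79; sed -i "s/\['top','scene'\]:/['scene']:/; s/\[.614,.215,.15\],\[.5795,.040,.15\]/[.602,.152,.15],[.5795,.036,.15]/" chk.py; python3 chk.py .024 .06 x m1
```

```text
time: 12.2
ee_pos: [0.5069, -0.1163, 0.0602]
tcp_rot: [179.9, -0.1, 32.5]
wrist_force: [1.0, 0.4, 0.1]
opening: 0.0856
time: 12.87
ee_pos: [0.5068, -0.1165, 0.0599]
tcp_rot: [179.9, -0.0, 32.5]
wrist_force: [-1.2, -2.6, 5.1]
opening: 0.0463
time: 13.53
ee_pos: [0.507, -0.1161, 0.1563]
tcp_rot: [179.9, -0.1, 32.5]
wrist_force: [0.3, -0.4, -2.7]
opening: 0.046
time: 14.2
ee_pos: [0.5651, -0.0396, 0.1525]
tcp_rot: [-179.9, 0.1, 40.7]
wrist_force: [-0.6, 0.3, -3.0]
opening: 0.0465
time: 14.87
ee_pos: [0.5651, -0.04, 0.1533]
tcp_rot: [-179.9, 0.0, 78.9]
wrist_force: [-0.5, -0.6, -3.7]
opening: 0.0462
t14.87 pos [ 0.5651 -0.04    0.1533] rpy [-1.7991e+02  1.0000e-02  7.8890e+01] F [-0.5 -0.6 -3.7] M [0.03 0.01 0.05] op 0.0462
 tool shift now [ 0.0002 -0.0004  0.0033] rotvec [-0.09  0.01 -0.11]  shift in target frame [ 0.0002 -0.0004  0.0033]
tcp [ 0.5651 -0.04    0.1533] [-1.7991e+02  1.0000e-02  7.8890e+01] F [-0.5 -0.6 -3.7] op 0.0462 t 14.87
scene held a [ 0.5723 -0.0104  0.1509] b [ 0.5506 -0.0678  0.1533] mid [ 0.5615 -0.0391  0.1521] ang -110.70 elev 2.18 n170 rms0.0020 ext [-0.0579  0.0653] L 0.0614
scene arb a [0.6006 0.1523 0.1514] b [0.5782 0.0363 0.1514] mid [0.5894 0.0943 0.1514] ang -100.93 elev -0.02 n278 rms0.0013 ext [-0.0055  0.1776] L 0.1182
    lead along arbor from a 0.1651 lat 0.0031 up -0.0005
    rim along arbor from a 0.2256 lat -0.0073 up 0.0019
    lat dir [ 0.982 -0.19   0.   ]
```

View pics/m1.png

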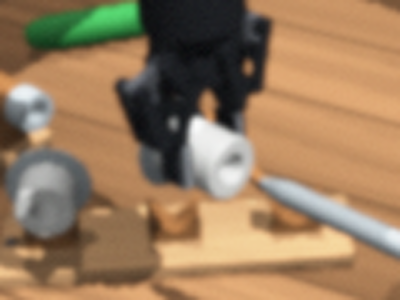

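The picture shows the mid sleeve's face at (225,165) and the nose at (258,180). The fit was polluted by finger pixels, so I refit on white pixels only.

```bash
python3 - <<'E'
s=open('chk.py').read()
s=s.replace("        B=fitcyl(W,","        I=c['img'].astype(int);Wm=W.copy();Wm[~((I.max(2)-I.min(2)<COL)&(I.max(2)>BR))]=np.nan\n        B=fitcyl(Wm,")
s=s.replace("from h import *","from h import *\nCOL,BR=40,150",1)
open('chk.py','w').write(s)
E
python3 chk.py .024 .06 x
```

```text
tcp [ 0.5652 -0.04    0.1535] [-1.7993e+02  1.0000e-02  7.8870e+01] F [-0.5 -0.6 -3.1] op 0.0463 t 14.92
scene held a [ 0.569  -0.0101  0.1519] b [ 0.5583 -0.0692  0.1514] mid [ 0.5637 -0.0397  0.1516] ang -100.29 elev -0.54 n118 rms0.0013 ext [-0.0575  0.0402] L 0.0601
scene arb a [0.6011 0.1522 0.151 ] b [0.5778 0.0363 0.1514] mid [0.5895 0.0943 0.1512] ang -101.37 elev 0.17 n278 rms0.0012 ext [-0.0058  0.1769] L 0.1182
    lead along arbor from a 0.1654 lat 0.0006 up 0.0004
    rim along arbor from a 0.2255 lat 0.0017 up -0.0003
    lat dir [ 0.98  -0.197  0.   ]
```

```bash
python3 -m handwheel '[[0.008,-0.0002,0.0003,0,0,-0.1],[0.008,0,0,0,0,0],[0.008,0,0,0,0,0],[0.008,0,0,0,0,0],[0.008,0,0,0,0,0],[0.008,0,0,0,0,0],[0.008,0,0,0,0,0],[0.008,0,0,0,0,0]]'
python3 to.py .6005 .143 .153 79
```

```text
time: 15.63
ee_pos: [0.5776, 0.024, 0.154]
tcp_rot: [180.0, -0.0, 79.2]
wrist_force: [-0.0, -0.2, -2.7]
opening: 0.0463
t15.63 pos [0.5776 0.024  0.154 ] rpy [180.    -0.    79.21] F [-0.  -0.2 -2.7] M [0.   0.02 0.  ] op 0.0463
 tool shift now [0.1212 0.0002 0.001 ] rotvec [ 0.   -0.    0.21]  shift in target frame [ 0.1212 -0.0003  0.001 ]
```

```bash
python3 -m handwheel '[[0.01,0,0.0008,0,0,0.2],[0.018,0,0,0,0,0],[0.02,0,0,0,0,0],[0.02,0,0,0,0,0],[0.02,0,0,0,0,0],[0.014,0,0,0,0,0],[0.008,0,0,0,0,0],[0.002,0,0,0,0,0]]'
python3 -m handwheel '[[0.002,0,0,0,0,0],[0.001,0,0,0,0,0],[0.001,0,0,0,0,0],[0.001,0,0,0,0,0],[0.001,0,0,0,0,0],[0,0,0,0,0,0],[0,0,0,0,0,0],[0,0,0,0,0,0]]'
python3 to.py .6005 .143 .153 79
```

```text
time: 16.3
ee_pos: [0.5989, 0.1344, 0.1529]
tcp_rot: [-180.0, 0.0, 79.1]
wrist_force: [0.5, 0.3, -3.6]
opening: 0.0462
time: 16.97
ee_pos: [0.6, 0.1387, 0.1532]
tcp_rot: [180.0, 0.0, 79.0]
wrist_force: [0.1, 0.3, -3.3]
opening: 0.0461
t16.97 pos [0.6    0.1387 0.1532] rpy [179.99   0.    78.99] F [ 0.1  0.3 -3.3] M [-0.   -0.02 -0.02] op 0.0461
 tool shift now [ 0.0043 -0.0003  0.0002] rotvec [ 0.01  0.   -0.01]  shift in target frame [ 0.0043 -0.0003  0.0002]
```

```bash
python3 -m handwheel '[[0.0015,0,0,0,0,0],[0.001,0,0,0,0,0],[0.001,0,0,0,0,0],[0.001,0,0,0,0,0],[0.001,0,0,0,0,0],[0,0,0,0,0,0],[0,0,0,0,0,0],[0,0,0,0,0,0]]'
python3 to.py .6005 .143 .153 79
```

```text
time: 17.63
ee_pos: [0.6009, 0.1438, 0.1532]
tcp_rot: [-180.0, 0.1, 79.0]
wrist_force: [-1.6, -6.0, -2.2]
opening: 0.0462
t17.63 pos [0.6009 0.1438 0.1532] rpy [-1.7999e+02  5.0000e-02  7.8980e+01] F [-1.6 -6.  -2.2] M [-0.92  0.25 -0.01] op 0.0462
 tool shift now [-0.0009 -0.0002  0.0002] rotvec [-0.01  0.05 -0.02]  shift in target frame [-0.0009 -0.0002  0.0002]
```

```bash
python3 -m handwheel '[[-0.001,0,0.001,0,0,0],[0,0,0,0,0,0],[0,0,0,0,0,0],[0,0,0,0,0,0],[0,0,0,0,0,0],[0,0,0,0,0,0],[0,0,0,0,0,0],[0,0,0,0,0,0]]' 1
python3 -m handwheel '[[0,0,-0.012,0,0,0],[0,0,-0.018,0,0,0],[0,0,-0.018,0,0,0],[0,0,-0.018,0,0,0],[0,0,-0.018,0,0,0],[0,0,-0.018,0,0,0],[0,0,-0.012,0,0,0],[0,0,0,0,0,0]]'
python3 -m handwheel '[[-0.02,0.0014,0,0,0,0],[-0.034,0.0024,0,0,0,0],[-0.034,0.0024,0,0,0,0],[-0.034,0.0024,0,0,0,0],[-0.034,0.0024,0,0,0,0],[-0.034,0.0024,0,0,0,0],[-0.034,0.0024,0,0,0,0],[-0.034,0.0024,0,0,0,0]]'
python3 -m handwheel '[[-0.034,0.0024,0,0,0,0],[-0.034,0.0024,0,0,0,0],[-0.019,0.0014,0,0,0,5.5],[0,0,0,0,0,7],[0,0,0,0,0,7],[0,0,0,0,0,7],[0,0,0,0,0,7],[0,0,0,0,0,7]]'
python3 -m handwheel '[[0,0,0.02,0,0,6],[0,0,0.02,0,0,0],[0,0,0.02,0,0,0],[0,0,0.02,0,0,0],[0,0,0.02,0,0,0],[0,0,0.02,0,0,0],[0,0,0,0,0,0],[0,0,0,0,0,0]]'
python3 to.py .5606 -.199 .056 32.4
```

```text
time: 18.3
ee_pos: [0.6008, 0.1433, 0.1522]
tcp_rot: [180.0, -0.0, 79.0]
wrist_force: [-0.3, -1.1, 0.4]
opening: 0.0854
time: 18.97
ee_pos: [0.6014, 0.1434, 0.2701]
tcp_rot: [179.7, -0.1, 79.0]
wrist_force: [0.4, 0.6, -0.3]
opening: 0.0853
time: 19.63
ee_pos: [0.5688, -0.115, 0.2659]
tcp_rot: [-180.0, -0.0, 79.0]
wrist_force: [0.0, 0.5, -0.2]
opening: 0.0855
time: 20.3
ee_pos: [0.5588, -0.2001, 0.2657]
tcp_rot: [-180.0, 0.0, 38.1]
wrist_force: [-0.2, 0.2, -0.3]
opening: 0.0855
time: 20.97
ee_pos: [0.5582, -0.1998, 0.1454]
tcp_rot: [-179.9, 0.1, 32.5]
wrist_force: [-0.7, 0.5, 1.0]
opening: 0.0852
t20.97 pos [ 0.5582 -0.1998  0.1454] rpy [-1.7989e+02  8.0000e-02  3.2500e+01] F [-0.7  0.5  1. ] M [-0.01  0.03 -0.05] op 0.0852
 tool shift now [0.0025 0.0008 0.0894] rotvec [-0.11  0.08  0.1 ]  shift in target frame [0.0024 0.0006 0.0894]
```

```bash
python3 -m handwheel '[[0.0024,0.0007,0.014,0,0,0],[0,0,0.016,0,0,0],[0,0,0.016,0,0,0],[0,0,0.016,0,0,0],[0,0,0.016,0,0,0],[0,0,0.0115,0,0,0],[0,0,0,0,0,0],[0,0,0,0,0,0]]'
python3 -m handwheel '[[0,0,0,0,0,0],[0,0,0,0,0,0],[0,0,0,0,0,0],[0,0,0,0,0,0],[0,0,0,0,0,0],[0,0,0,0,0,0],[0,0,0,0,0,0],[0,0,0,0,0,0]]' -1 60
python3 -m handwheel '[[0,0,-0.002,0,0,0],[0,0,-0.016,0,0,0],[0,0,-0.016,0,0,0],[0,0,-0.016,0,0,0],[0,0,-0.016,0,0,0],[0,0,-0.016,0,0,0],[0,0,-0.012,0,0,0],[0,0,0,0,0,0]]'
python3 -m handwheel '[[0.016,-0.0232,0,0,0,0],[0.016,-0.0232,0,0,0,0],[0.016,-0.0232,0,0,0,0],[0.016,-0.0232,0,0,0,0],[0.016,-0.0232,0,0,0,0],[0.016,-0.0232,0,0,0,0],[0,0,0,0,0,-3],[0,0,0,0,0,-5]]'
python3 -m handwheel '[[0,0,0,0,0,-6.4],[0,0,0,0,0,-6.4],[0,0,0,0,0,-6.4],[0,0,0,0,0,-6.4],[0,0,0,0,0,-6.4],[0,0,0,0,0,-6.6],[0,0,0,0,0,0],[0,0,0,0,0,0]]'
python3 to.py .5667 -.03 .152 79;  sed -i "s/\[.602,.152,.15\],\[.5795,.036,.15\]/[.594,.110,.15],[.5795,.036,.15]/" chk.py; python3 chk.py .024 .04 x n1
```

```text
time: 21.63
ee_pos: [0.5615, -0.1994, 0.0574]
tcp_rot: [180.0, -0.0, 32.5]
wrist_force: [0.7, 0.2, 1.1]
opening: 0.0856
time: 22.3
ee_pos: [0.5622, -0.1999, 0.0582]
tcp_rot: [179.9, -0.1, 32.5]
wrist_force: [-0.6, -1.8, 6.1]
opening: 0.0462
time: 22.97
ee_pos: [0.5622, -0.1996, 0.1533]
tcp_rot: [179.9, -0.1, 32.5]
wrist_force: [0.8, -0.3, -1.7]
opening: 0.0464
time: 23.63
ee_pos: [0.5671, -0.0286, 0.1495]
tcp_rot: [-179.9, 0.1, 40.8]
wrist_force: [-0.5, -1.0, -1.2]
opening: 0.0462
time: 24.3
ee_pos: [0.5672, -0.0303, 0.1498]
tcp_rot: [-179.9, 0.0, 78.9]
wrist_force: [0.6, -0.5, -2.3]
opening: 0.0466
t24.30 pos [ 0.5672 -0.0303  0.1498] rpy [-1.7993e+02  1.0000e-02  7.8900e+01] F [ 0.6 -0.5 -2.3] M [0.02 0.01 0.06] op 0.0466
 tool shift now [ 0.0002 -0.0006 -0.0022] rotvec [-0.07  0.01 -0.1 ]  shift in target frame [ 0.0002 -0.0006 -0.0022]
tcp [ 0.5672 -0.0303  0.1498] [-1.7993e+02  1.0000e-02  7.8900e+01] F [ 0.6 -0.5 -2.3] op 0.0466 t 24.3
scene held a [ 0.5679 -0.0102  0.1499] b [ 0.5653 -0.0504  0.1497] mid [ 0.5666 -0.0303  0.1498] ang -93.65 elev -0.25 n80 rms0.0016 ext [-0.0585  0.0279] L 0.0403
scene arb a [0.5924 0.1103 0.1513] b [0.5781 0.0363 0.1513] mid [0.5853 0.0733 0.1513] ang -100.97 elev 0.05 n142 rms0.0013 ext [0.0133 0.1348] L 0.0754
    lead along arbor from a 0.1230 lat -0.0012 up -0.0015
    rim along arbor from a 0.1629 lat 0.0040 up -0.0017
    lat dir [ 0.982 -0.19   0.   ]
```

View pics/n1.png

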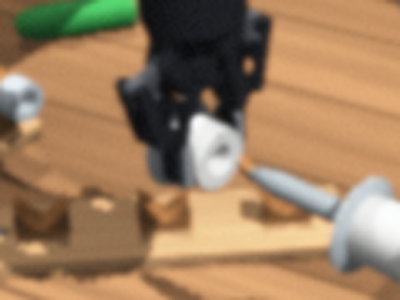

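The narrow sleeve's face (215,150) is slightly below and beside the nose (245,165). The fit gives about 0.8 mm lateral and 1.6 mm low, so I correct that and thread it on.

```bash
python3 -m handwheel '[[0.002,-0.0008,-0.0016,0,0,-0.1],[0.006,0,0,0,0,0],[0.008,0,0,0,0,0],[0.008,0,0,0,0,0],[0.008,0,0,0,0,0],[0.008,0,0,0,0,0],[0.008,0,0,0,0,0],[0.006,0,0,0,0,0]]'
python3 to.py .591 .094 .1515 79
```

```text
time: 25.02
ee_pos: [0.5771, 0.024, 0.1523]
tcp_rot: [180.0, -0.0, 79.2]
wrist_force: [-0.2, 0.2, -2.1]
opening: 0.0463
t25.02 pos [0.5771 0.024  0.1523] rpy [180.    -0.    79.24] F [-0.2  0.2 -2.1] M [ 0.04 -0.02  0.05] op 0.0463
 tool shift now [0.0713 0.0006 0.0008] rotvec [ 0.   -0.    0.24]  shift in target frame [0.0713 0.0003 0.0008]
```

```bash
python3 -m handwheel '[[0.008,0.0002,0.0006,0,0,0.2],[0.013,0,0,0,0,0],[0.013,0,0,0,0,0],[0.012,0,0,0,0,0],[0.01,0,0,0,0,0],[0.006,0,0,0,0,0],[0.003,0,0,0,0,0],[0,0,0,0,0,0]]'
python3 -m handwheel '[[0.002,0,0,0,0,0],[0.0015,0,0,0,0,0],[0.001,0,0,0,0,0],[0.001,0,0,0,0,0],[0.001,0,0,0,0,0],[0,0,0,0,0,0],[0,0,0,0,0,0],[0,0,0,0,0,0]]'
python3 to.py .591 .094 .1515 79
```

```text
time: 25.68
ee_pos: [0.5895, 0.0873, 0.1516]
tcp_rot: [-180.0, 0.0, 79.0]
wrist_force: [-0.1, 0.2, -2.1]
opening: 0.0461
time: 26.35
ee_pos: [0.5907, 0.0929, 0.1517]
tcp_rot: [-180.0, 0.0, 79.0]
wrist_force: [0.5, -0.1, -1.9]
opening: 0.0463
t26.35 pos [0.5907 0.0929 0.1517] rpy [-180.    0.   79.] F [ 0.5 -0.1 -1.9] M [-0.04  0.06 -0.  ] op 0.0463
 tool shift now [0.0011 0.0001 0.0002] rotvec [-0.  0. -0.]  shift in target frame [0.0011 0.0001 0.0002]
```

```bash
python3 -m handwheel '[[0.0015,0,0,0,0,0],[0.001,0,0,0,0,0],[0.001,0,0,0,0,0],[0.001,0,0,0,0,0],[0.0005,0,0,0,0,0],[0,0,0,0,0,0],[0,0,0,0,0,0],[0,0,0,0,0,0]]'
python3 to.py .591 .094 .1515 79
```

```text
time: 27.02
ee_pos: [0.5914, 0.0967, 0.1517]
tcp_rot: [-180.0, 0.1, 79.0]
wrist_force: [-0.8, -7.4, -1.1]
opening: 0.0462
t27.02 pos [0.5914 0.0967 0.1517] rpy [-1.7999e+02  1.5000e-01  7.8950e+01] F [-0.8 -7.4 -1.1] M [-1.39  0.32  0.09] op 0.0462
 tool shift now [-0.0027  0.0001  0.0002] rotvec [-0.01  0.15 -0.05]  shift in target frame [-0.0027  0.0001  0.0002]
```

```bash
python3 -m handwheel '[[-0.001,0,0.0015,0,0,0],[0,0,0,0,0,0],[0,0,0,0,0,0],[0,0,0,0,0,0],[0,0,0,0,0,0],[0,0,0,0,0,0],[0,0,0,0,0,0],[0,0,0,0,0,0]]' 1
python3 -m handwheel '[[0,0,-0.012,0,0,0],[0,0,-0.018,0,0,0],[0,0,-0.018,0,0,0],[0,0,-0.018,0,0,0],[0,0,-0.018,0,0,0],[0,0,-0.015,0,0,0],[0,0,-0.005,0,0,0],[0,0,0,0,0,0]]'
python3 -m handwheel '[[-0.02,-0.0024,0,0,0,0],[-0.034,-0.0041,0,0,0,0],[-0.034,-0.0041,0,0,0,0],[-0.034,-0.0041,0,0,0,0],[-0.034,-0.0041,0,0,0,0],[-0.034,-0.0041,0,0,0,0],[-0.034,-0.0041,0,0,0,0],[-0.034,-0.0041,0,0,0,0]]'
python3 -m handwheel '[[-0.034,-0.0041,0,0,0,0],[-0.034,-0.0041,0,0,0,0],[-0.034,-0.0041,0,0,0,0],[-0.034,-0.0041,0,0,0,0],[-0.034,-0.0041,0,0,0,0],[-0.024,-0.003,0,0,0,0],[0,0,0,0,0,0],[0,0,0,0,0,0]]'
python3 to.py .4517 -.3383 .063 78.6
```

```text
time: 27.68
ee_pos: [0.5914, 0.097, 0.1502]
tcp_rot: [180.0, -0.0, 79.0]
wrist_force: [0.2, 0.7, 0.4]
opening: 0.0853
time: 28.35
ee_pos: [0.5919, 0.097, 0.2562]
tcp_rot: [179.8, -0.1, 79.0]
wrist_force: [0.1, -0.3, -0.5]
opening: 0.0854
time: 29.02
ee_pos: [0.5106, -0.1517, 0.2533]
tcp_rot: [-179.9, -0.0, 79.0]
wrist_force: [-0.1, -0.1, 0.3]
opening: 0.0852
time: 29.68
ee_pos: [0.4508, -0.3373, 0.2529]
tcp_rot: [-179.9, -0.1, 78.9]
wrist_force: [0.0, -0.4, 0.5]
opening: 0.0855
t29.68 pos [ 0.4508 -0.3373  0.2529] rpy [-1.799e+02 -5.000e-02  7.886e+01] F [ 0.  -0.4  0.5] M [ 0.01 -0.   -0.  ] op 0.0855
 tool shift now [-0.001   0.0014  0.1899] rotvec [-0.1  -0.05  0.26]  shift in target frame [-0.0008  0.0011  0.1899]
```

```bash
python3 -m handwheel '[[-0.001,0.0012,0.02,0,0,0.3],[0,0,0.027,0,0,0],[0,0,0.027,0,0,0],[0,0,0.027,0,0,0],[0,0,0.027,0,0,0],[0,0,0.027,0,0,0],[0,0,0.02,0,0,0],[0,0,0.015,0,0,0]]'
python3 to.py .4517 -.3383 .063 78.6
python3 -m handwheel '[[0,0,0,0,0,0],[0,0,0,0,0,0],[0,0,0,0,0,0],[0,0,0,0,0,0],[0,0,0,0,0,0],[0,0,0,0,0,0],[0,0,0,0,0,0],[0,0,0,0,0,0]]' -1 60
python3 -m handwheel '[[0,0,-0.002,0,0,0],[0,0,-0.014,0,0,0],[0,0,-0.016,0,0,0],[0,0,-0.016,0,0,0],[0,0,-0.016,0,0,0],[0,0,-0.016,0,0,0],[0,0,-0.01,0,0,0],[0,0,0,0,0,0]]'
python3 to.py .5564 -.083 .152 79
```

```text
time: 30.35
ee_pos: [0.4521, -0.3356, 0.0614]
tcp_rot: [-179.9, -0.1, 78.8]
wrist_force: [0.7, 0.5, 0.2]
opening: 0.0853
t30.35 pos [ 0.4521 -0.3356  0.0614] rpy [-1.7985e+02 -8.0000e-02  7.8790e+01] F [0.7 0.5 0.2] M [ 0.03  0.01 -0.04] op 0.0853
 tool shift now [-0.0027  0.0001 -0.0016] rotvec [-0.15 -0.08  0.19]  shift in target frame [-0.0027  0.0002 -0.0016]
time: 31.02
ee_pos: [0.4515, -0.3374, 0.0661]
tcp_rot: [-179.9, 0.0, 78.7]
wrist_force: [-10.2, 4.8, 10.3]
opening: 0.0353
time: 31.68
ee_pos: [0.4536, -0.3382, 0.1572]
tcp_rot: [179.8, 0.1, 78.7]
wrist_force: [0.3, -0.6, -1.3]
opening: 0.0351
t31.68 pos [ 0.4536 -0.3382  0.1572] rpy [1.7977e+02 1.1000e-01 7.8700e+01] F [ 0.3 -0.6 -1.3] M [ 0.05 -0.03  0.01] op 0.0351
 tool shift now [0.2704 0.0508 0.0049] rotvec [ 0.23  0.11 -0.3 ]  shift in target frame [0.2702 0.0522 0.0052]
```

```bash
python3 -m handwheel '[[0.018,0.0034,0,0,0,0],[0.028,0.0054,0,0,0,0],[0.028,0.0054,0,0,0,0],[0.028,0.0054,0,0,0,0],[0.028,0.0054,0,0,0,0],[0.028,0.0054,0,0,0,0],[0.028,0.0054,0,0,0,0],[0.028,0.0054,0,0,0,-0.3]]'
python3 -m handwheel '[[0.026,0.005,0,0,0,0],[0.02,0.004,0,0,0,0],[0.0104,0.002,0.002,0,0,0],[0,0,0,0,0,0],[0,0,0,0,0,0],[0,0,0,0,0,0],[0,0,0,0,0,0],[0,0,0,0,0,0]]'
python3 to.py .5564 -.083 .152 79;  sed -i "s/\[.594,.110,.15\],\[.5795,.036,.15\]/[.5875,.077,.15],[.5795,.036,.15]/; s/trim=.007/trim=TR/; s/COL,BR=40,150/COL,BR=300,20;TR=.005/" chk.py
python3 - <<'E'
from h import *
c=cam('scene');s=monitor.get_obs();p=s['ee_pos'];W=cloud(c);I=c['img'].astype(int)
d=np.array([-.1908,-.9816,0])
A=fitcyl(W,[.5875,.077,.15],[.5795,.036,.15],9e-3,tol=.008);rep('arb',A)
Wm=W.copy();Wm[I.max(2)<70]=np.nan
for k,a,b in [('front',-.06,-.012),('back',.014,.055),('all',-.06,.06)]:
    rep(k,fitcyl(Wm,p+d*a,p+d*b,.0185,tol=.01,trim=.002))
u,v=map(int,proj(c,p));cv2.imwrite('pics/h1.png',cv2.resize(c['img'][v-60:v+60,u-60:u+100],(800,600),interpolation=cv2.INTER_CUBIC)[:,:,::-1])
E
```

```text
time: 32.35
ee_pos: [0.5351, -0.1344, 0.1534]
tcp_rot: [-180.0, -0.0, 79.0]
wrist_force: [-0.3, -0.4, -0.8]
opening: 0.0349
time: 33.02
ee_pos: [0.5562, -0.0835, 0.1522]
tcp_rot: [180.0, 0.0, 78.9]
wrist_force: [0.1, -0.1, -1.8]
opening: 0.0353
t33.02 pos [ 0.5562 -0.0835  0.1522] rpy [1.800e+02 1.000e-02 7.893e+01] F [ 0.1 -0.1 -1.8] M [-0.04  0.03 -0.  ] op 0.0353
 tool shift now [0.0005 0.0001 0.0002] rotvec [ 0.    0.01 -0.07]  shift in target frame [0.0005 0.0001 0.0002]
arb a [0.5888 0.077  0.1498] b [0.5772 0.0363 0.152 ] mid [0.583  0.0566 0.1509] ang -105.85 elev 2.93 n26 rms0.0009 ext [0.02   0.0617] L 0.0423
front a [ 0.5668 -0.0242  0.1497] b [ 0.5568 -0.0712  0.1484] mid [ 0.5618 -0.0477  0.1491] ang -102.06 elev -1.60 n258 rms0.0019 ext [-0.058   0.1008] L 0.0481
back a [ 0.5557 -0.0952  0.1515] b [ 0.5392 -0.1384  0.1503] mid [ 0.5474 -0.1168  0.1509] ang -110.93 elev -1.51 n17 rms0.0007 ext [-0.0598  0.0427] L 0.0462
all a [ 0.567  -0.0243  0.1493] b [ 0.5411 -0.1415  0.1482] mid [ 0.554  -0.0829  0.1488] ang -102.46 elev -0.51 n335 rms0.0018 ext [-0.058   0.1127] L 0.1201
```

View pics/h1.png

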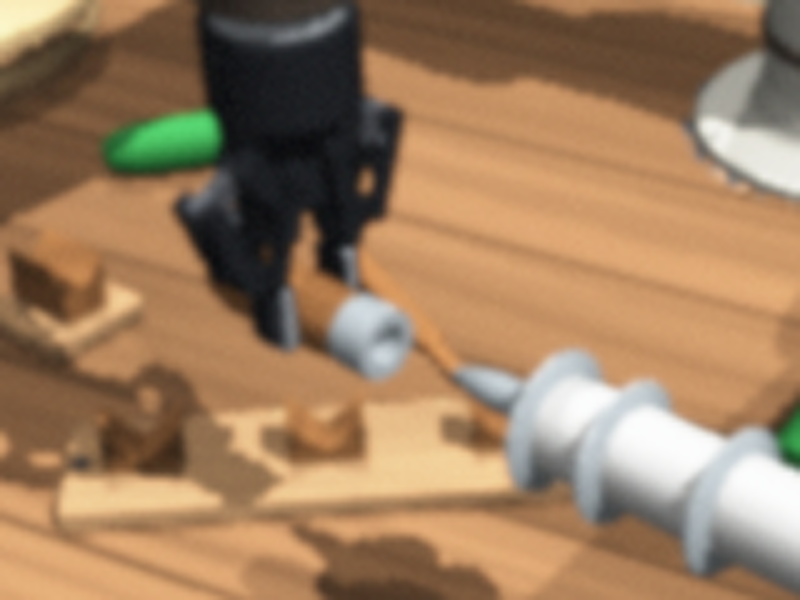

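The picture shows the three sleeves closed up on the arbor with rims towards the free end. The handle's mouth is at (390,340) and the nose at (460,375). The fit gives the handle about 2.3 mm low and laterally on axis, so I raise it and push on.

```bash
python3 -m handwheel '[[0.003,0.0003,-0.0023,0,0,0],[0.008,0,0,0,0,0],[0.008,0,0,0,0,0],[0.008,0,0,0,0,0],[0.008,0,0,0,0,0],[0.008,0,0,0,0,0],[0.008,0,0,0,0,0],[0.008,0,0,0,0,0]]'
python3 to.py .5757 .0162 .1545 79
```

```text
time: 33.73
ee_pos: [0.5682, -0.0236, 0.1544]
tcp_rot: [-180.0, -0.0, 79.0]
wrist_force: [0.2, 0.2, -1.2]
opening: 0.0353
t33.73 pos [ 0.5682 -0.0236  0.1544] rpy [-180.     -0.     79.03] F [ 0.2  0.2 -1.2] M [ 0.01 -0.    0.07] op 0.0353
 tool shift now [ 0.0405 -0.0002 -0.0001] rotvec [-0.   -0.    0.03]  shift in target frame [ 0.0405 -0.0002 -0.0001]
```

```bash
python3 -m handwheel '[[0.004,0,0,0,0,0],[0.006,0,0,0,0,0],[0.006,0,0,0,0,0],[0.006,0,0,0,0,0],[0.006,0,0,0,0,0],[0.005,0,0,0,0,0],[0.002,0,0,0,0,0],[0,0,0,0,0,0]]'
python3 to.py .5757 .0162 .1545 79
python3 -m handwheel '[[0.001,0,0,0,0,0],[0.001,0,0,0,0,0],[0.001,0,0,0,0,0],[0.001,0,0,0,0,0],[0,0,0,0,0,0],[0,0,0,0,0,0],[0,0,0,0,0,0],[0,0,0,0,0,0]]'
python3 to.py .5757 .0162 .1545 79
```

```text
time: 34.4
ee_pos: [0.5748, 0.0101, 0.1544]
tcp_rot: [-180.0, 0.0, 79.0]
wrist_force: [1.2, -1.3, -2.2]
opening: 0.0349
t34.40 pos [0.5748 0.0101 0.1544] rpy [-180.      0.     79.03] F [ 1.2 -1.3 -2.2] M [ 0.02  0.03 -0.01] op 0.0349
 tool shift now [ 0.0061 -0.0002 -0.0001] rotvec [-0.    0.    0.03]  shift in target frame [ 0.0061 -0.0003 -0.0001]
time: 35.07
ee_pos: [0.5755, 0.0136, 0.1545]
tcp_rot: [180.0, -0.0, 79.0]
wrist_force: [0.2, -0.1, -2.4]
opening: 0.0354
t35.07 pos [0.5755 0.0136 0.1545] rpy [180.  -0.  79.] F [ 0.2 -0.1 -2.4] M [ 0.03  0.05 -0.  ] op 0.0354
 tool shift now [ 0.0026 -0.0003 -0.    ] rotvec [ 0. -0. -0.]  shift in target frame [ 0.0026 -0.0003 -0.    ]
```

```bash
python3 -m handwheel '[[0.001,0,0,0,0,0],[0.001,0,0,0,0,0],[0.001,0,0,0,0,0],[0.001,0,0,0,0,0],[0,0,0,0,0,0],[0,0,0,0,0,0],[0,0,0,0,0,0],[0,0,0,0,0,0]]'
python3 to.py .5757 .0162 .1545 79
```

```text
time: 35.73
ee_pos: [0.5762, 0.0175, 0.1545]
tcp_rot: [-180.0, 0.0, 79.0]
wrist_force: [0.6, -0.1, -2.7]
opening: 0.0351
t35.73 pos [0.5762 0.0175 0.1545] rpy [-180.    0.   79.] F [ 0.6 -0.1 -2.7] M [0.04 0.06 0.  ] op 0.0351
 tool shift now [-0.0014 -0.0003 -0.    ] rotvec [-0.  0.  0.]  shift in target frame [-0.0014 -0.0003 -0.    ]
```

```bash
python3 -m handwheel '[[0.001,0,0,0,0,0],[0.001,0,0,0,0,0],[0.001,0,0,0,0,0],[0.001,0,0,0,0,0],[0,0,0,0,0,0],[0,0,0,0,0,0],[0,0,0,0,0,0],[0,0,0,0,0,0]]'
python3 to.py .5757 .0162 .1545 79
```

```text
time: 36.4
ee_pos: [0.5765, 0.0188, 0.1543]
tcp_rot: [-180.0, 0.3, 78.9]
wrist_force: [-3.2, -15.1, -1.9]
opening: 0.0351
t36.40 pos [0.5765 0.0188 0.1543] rpy [-179.98    0.31   78.89] F [ -3.2 -15.1  -1.9] M [-2.87  0.52  0.15] op 0.0351
 tool shift now [-0.0027 -0.0002 -0.0002] rotvec [-0.02  0.31 -0.11]  shift in target frame [-0.0027 -0.0002 -0.0002]
```

```bash
python3 -m handwheel '[[0.001,0,0,0,0,0],[0.001,0,0,0,0,0],[0,0,0,0,0,0],[0,0,0,0,0,0],[-0.001,0,0.001,0,0,0],[-0.001,0,0.001,0,0,0],[-0.001,0,0,0,0,0],[0,0,0,0,0,0]]'
python3 to.py .5757 .0162 .1545 79
python3 -m handwheel '[[0,0,0,0,0,0],[0,0,0,0,0,0],[0,0,0,0,0,0],[0,0,0,0,0,0],[0,0,0,0,0,0],[0,0,0,0,0,0],[0,0,0,0,0,0],[0,0,0,0,0,0]]' 1
python3 -m handwheel '[[0,0,-0.01,0,0,0],[0,0,-0.016,0,0,0],[0,0,-0.02,0,0,0],[0,0,-0.02,0,0,0],[0,0,-0.02,0,0,0],[0,0,-0.02,0,0,0],[0,0,-0.01,0,0,0],[0,0,0,0,0,0]]'
python3 -m handwheel '[[-0.03,0,0,0,0,0],[-0.03,0,0,0,0,0],[-0.03,0,0,0,0,0],[-0.03,0,0,0,0,0],[-0.03,0,0,0,0,0],[-0.03,0,0,0,0,0],[-0.02,0,0,0,0,0],[0,0,0,0,0,0]]'
python3 - <<'E'
from h import *
r0=np.array([.6215,.2517,.15]);d=np.array([-.1908,-.9816,0]);ims=[]
for n in ['top','scene']:
    c=cam(n);W=cloud(c);u,v=map(int,proj(c,r0+d*.15))
    ims.append(cv2.resize(c['img'][v-60:v+60,u-80:u+80],(400,300),interpolation=cv2.INTER_CUBIC))
    for k,a,b,R in [('wide',.002,.075,.024),('mid',.082,.135,.024),('narrow',.142,.175,.024),('handle',.18,.30,.0185)]:
        rep(n+' '+k,fitcyl(W,r0+d*a,r0+d*b,R,tol=.01,trim=.006))
    P=W.reshape(-1,3);P=P[~np.isnan(P[:,0])];s=(P-r0)@d;r=np.linalg.norm(P-r0-np.outer(s,d),axis=1)
    h=np.histogram(s[(r>.029)&(r<.039)&(P[:,2]>.14)],np.arange(-.01,.2,.003));print('rim s',[(round(e,3),k) for e,k in zip(h[1],h[0]) if k>4])
    print('butt',np.sort(s[(r<.02)&(s<.35)&(s>.2)])[-5:].round(4))
cv2.imwrite('pics/end.png',np.hstack(ims)[:,:,::-1])
E
python3 to.py .5757 .0162 .1545 79
```

```text
time: 37.07
ee_pos: [0.5767, 0.0187, 0.1531]
tcp_rot: [179.9, 0.2, 78.9]
wrist_force: [-2.1, -10.5, 2.0]
opening: 0.0354
t37.07 pos [0.5767 0.0187 0.1531] rpy [1.7995e+02 1.6000e-01 7.8920e+01] F [ -2.1 -10.5   2. ] M [-1.83  0.48  0.16] op 0.0354
 tool shift now [-0.0027 -0.0005 -0.0014] rotvec [ 0.05  0.16 -0.08]  shift in target frame [-0.0027 -0.0005 -0.0014]
time: 37.73
ee_pos: [0.5768, 0.0206, 0.1525]
tcp_rot: [-180.0, -0.0, 79.0]
wrist_force: [0.1, 0.1, -0.5]
opening: 0.0852
time: 38.4
ee_pos: [0.5774, 0.0205, 0.2719]
tcp_rot: [179.7, -0.1, 79.0]
wrist_force: [0.1, 0.4, -0.1]
opening: 0.0855
time: 39.07
ee_pos: [0.5377, -0.179, 0.2678]
tcp_rot: [-179.9, 0.0, 78.8]
wrist_force: [0.6, -0.2, 0.3]
opening: 0.0856
top wide a [0.6227 0.2494 0.1471] b [0.6081 0.1779 0.1482] mid [0.6154 0.2137 0.1477] ang -101.48 elev 0.83 n446 rms0.0019 ext [-0.0543  0.1323] L 0.073
top mid a [0.6079 0.1708 0.148 ] b [0.5967 0.119  0.1471] mid [0.6023 0.1449 0.1476] ang -102.14 elev -0.96 n299 rms0.0020 ext [-0.0592  0.1119] L 0.053
top narrow a [0.5955 0.1121 0.1474] b [0.5892 0.0797 0.1481] mid [0.
[... 1053 characters left out ...]
8 -0.0423  0.1463] mid [0.5742 0.0164 0.1485] ang -101.94 elev -2.04 n502 rms0.0014 ext [-0.0594  0.1145] L 0.1201
rim s [(np.float64(-0.004), np.int64(29)), (np.float64(-0.001), np.int64(67)), (np.float64(0.077), np.int64(51)), (np.float64(0.08), np.int64(32)), (np.float64(0.137), np.int64(52)), (np.float64(0.14), np.int64(32)), (np.float64(0.176), np.int64(34)), (np.float64(0.179), np.int64(50))]
butt [0.2948 0.2953 0.2958 0.2965 0.2994]
t39.17 pos [ 0.5383 -0.1763  0.268 ] rpy [-1.7995e+02 -2.0000e-02  7.8910e+01] F [-0.5  0.1  0.4] M [-0.07  0.02 -0.04] op 0.0852
 tool shift now [ 0.1961 -0.0003  0.1135] rotvec [-0.05 -0.02 -0.09]  shift in target frame [ 1.961e-01 -1.000e-04  1.135e-01]
```

View pics/end.png

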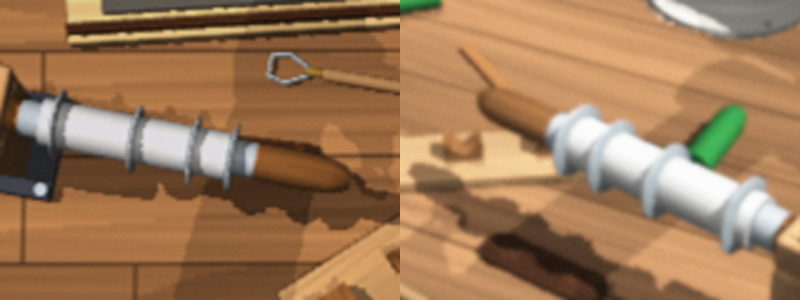

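The stack is closed up with its rims at about 80, 140 and 180 mm and the handle butted (top view, ferrule at (250,158)). The arm is clear, so I hand in.

```bash
python3 -c "
from workcell import order; print(order.job_done())"
```

```text
the job is handed in; nothing more can be done
None
```

The strip cutter is made up and the job is handed in. The wide, middle and narrow sleeves went onto the arbor in that order, rims towards the free end, and the brown handle was pushed on until it butted. No verdict was reported. The last clock reading was 39.2 s, of the 72 s allowed.

- **Seating:** each part was pushed until it met a contact force of about 6–15 N. That is well below the wrist limit.
- **Position along the arbor:** the last images put the rims at about 80, 140 and 180 mm and the butt end of the handle at about 300 mm. No gaps were visible.
- **Height:** the sleeves sag about 2 mm onto the arbor, and the handle droops about 2°. Both are within tolerance.
- **Arm:** it was clear of everything, with almost no wrist force, when I handed in.
- **Disagreements:** the two cameras differ by about 3 mm sideways, which is a calibration offset, so I aligned each part against the arbor in the scene view only. Two fits before insertion were unreliable: the middle sleeve's was corrupted by finger pixels, so I redid it. The narrow sleeve's gave a poor angle, so I used its position and the gripper pose instead.
- **Pots:** I kept away from the vase, jug and beaker, but did not re-measure them at the end.

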